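# Unlock a shadow-box frame and hold its gilded front at balance

## Robot

A 7-joint arm with a two-finger parallel gripper is mounted at the origin on the work surface. World frame = base frame: x ahead of the robot, y to its left, z up, the work surface at z = 0. Lengths are in m, angles in rad, forces in N, time in s.
With the tool pointing down it reaches from about 0.425 to 0.95 m from the base axis. Payload 4.7 kg.
Tool frame: the origin (TCP) lies between the finger pads; the fingertips stand 25 mm ahead of it and the grasp point (between the pads) lies 6 mm ahead of it; x points along the fingers, z is the direction in which the jaws open and shut, and the axes are right-handed (so a half turn about x gives the same grasp; the last joint's range is limited). The gripper opens to 85 mm and grips with 20 to 120 N. Pads are 22 mm wide; open, the fingers measure 114 mm over their backs; the gripper's body (76 mm by 85 mm) begins 54 mm behind the grasp point. The pads swing forward as they close: fully open they stand 13 mm farther back than shut.
Start: joints at [1.249, 0.469, -0.049, 1.532, 0.024, 1.141, -0.082], TCP at [0.195, -0.646, 0.256] pointing down, gripper open.
Joint ranges: [-2.59, 2.59], [-0.33, 1.99], [-1.39, 1.29], [0.1, 2.45], [-1.04, 4.18], [0.21, 1.99], [-2.66, 2.66]. Speed limits (rad/s): [2.57, 2.57, 3.14, 3.14, 3.14, 3.14, 3.14].

## Interface

Orientations are given as a 3x3 rotation matrix whose columns are the frame's x, y, z axes.
In Python, from rig import * gives the robot as it stands. Calls block until the motion is done:
- movep(position, orientation): joint-space move of the TCP to a pose.
- move_l(position, attitude=None, feed=0.15, until_force=None): straight line of the TCP; attitude=None keeps the orientation; feed is the mean speed in m/s. With until_force (N) it stops when the force on the tool has changed by that much, and returns True; else False.
- move_joints(angles): joint-space move.
- command_gripper(opening, newtons=None): finger opening in m; newtons is the grip in N (None keeps the last); returns when the fingers have stopped.
- sleep(seconds).
- inverse_kinematics(position, orientation): joint angles nearest the present ones, or None.
- sense(): the state.
- camera(name): name is "scene" or "top"; returns (picture, depth): 420x560x3 uint8, red, green, blue; 420x560 float32, m along the optical axis (not along the pixel's ray), 0 where there is no reading.
- camera_params(name): a dict with "K" (3x3 intrinsics, pixels), "position" and "rotation" of the camera in the world. Camera axes: x right, y down, z forward; pixel columns grow to the right and rows downward; lengths in m; the calibration is good to about 2 mm. A picture is of the moment at which its call begins. camera_params takes no time and is no camera call.
A pose or a line that the arm cannot do raises Unreachable and nothing moves.
- finish_job(): hands the job in, once; it reports no verdict.
The state is a dict: "time_s": time; "joint_pos": joint angles; "qd": joint speeds; "joint_efforts": joint torques, N m; "position": TCP position; "tcp_rot": TCP orientation; "wrist_force": force on the tool from outside, world axes, zero at the start; "ft_torque": the same for the moment, N m; "finger_gap": finger opening in m.
Only numpy, scipy, OpenCV 4.12 (cv2) and the standard library are available. Lean on these libraries where they do the work, as an engineer would, in place of code of your own. Each camera call takes 0.05 s, during which the arm holds its last target.

## Task

Take the red-handled flat key from the tool rack, push its blade into the lock block's slot until the shoulder is fully home, and leave it there: that frees the gilded front of the shadow-box frame. Then swing the front up by its lifting bow to its balance point, upright over the hinge, without letting it go over backwards, and finish while still holding it there so that both faces can be inspected. Leave the other tools, jars and pieces where they are.

Things in the scene. Friction and masses are not known exactly. Their poses are not given: they have to be found in the camera images.
- key: flat key, loose, 0.1 kg, upright in one of the rack's three slots: red flat grip 36 (its x) x 14 (its y) mm, from 6 to 60 mm above the origin, on a 40 x 20 x 6 mm brass shoulder plate. Origin: centre of the shoulder's underside; x = blade width, y = blade thickness, z up along the grip. It works either way round.
- key_shoulder (a point): centre of the underside of the key's shoulder (same as the key's origin). From it a brass blade 24 (x) x 4 (y) mm reaches 36 mm down, its last 6 mm narrowed to 16 x 2.5 mm.
- rack: fixed wooden tool rack 200 (x) x 50 (y) x 50 mm high, origin at the centre of its underside; three upright slots 65 mm apart along its x, each 30 (x) x 9 (y) mm with a 3 mm chamfered mouth, in the top face; the shoulders of the tools rest on the top face 50 mm up
- slot (a point): centre of the key slot's mouth, in the flat top (60 mm up) of the pale wooden lock block on the case's +y side. Slot 30 (case's x) x 9 mm (case's y), 3 mm chamfer, axes as the case's. 20 mm down the blade meets a plunger that yields at about 4 N and stays down; home = shoulder lying on the block's top. Pushing the key home draws back the catch.
- catch (a joint): the steel catch tongue (18 mm wide, 5 mm thick, on top of the lock block) that overlaps the front's edge by 12 mm and keeps it shut: 0 = locked, metres drawn back; free of the front from 0.012, about 0.022 with the key home
- case: shadow-box frame lying on its back, fixed to the table: red-brown case 140 (x) x 220 (y) x 45 mm high with a white medallion inside; origin at the centre of its underside, x towards the hinge side, z up
- hinge (a point): middle of the front's hinge line, on the case's far (+x) edge, 53 mm above the table; the hinge line runs along the case's y; axes as the case's
- front: hinged gilded front frame with glazing, about 0.45 kg, 140 x 220 x 14 mm, shut flat on the case at the start. Origin on the hinge line, extends along its own -x; the hinge line, the bow and the centre of mass lie in its mid-plane. It swings almost without friction and falls shut or backwards when let go; it balances standing upright.
- bow (a point): middle of the dark steel lifting bow's round bar: 12 mm diameter, 100 mm long parallel to the hinge line, between two arms, 45 mm beyond the front's free edge (39 mm of free gap). 185 mm from the hinge line; 53 mm above the table when shut, 238 mm when upright. The bar can turn between the fingers.
- swing (a joint): angle of the front about its hinge: 0 = shut flat, 1.571 = upright (balance point), 2.6 = fallen over backwards against its stop
- scraper: dark wooden round-handled scraper in the tool rack; loose bystander, origin under its collar, level with the rack's top
- burnisher: black round-handled burnisher in the tool rack; loose bystander, origin under its collar, level with the rack's top
- brush_jar: glass jar, 72 mm wide, 90 mm high, with three brushes up to 210 mm high; loose bystander, origin at the centre of its underside
- glue: white bottle, 56 mm wide, 130 mm high, red cap; loose bystander, origin at the centre of its underside
- bole_pot: red-brown jar, 64 mm wide, 70 mm high, black lid; loose bystander, origin at the centre of its underside
- sand_block: cork sanding block, 60 x 100 x 30 mm; loose bystander, origin at the centre of its underside
- offcut: piece of gilded moulding, 50 x 140 x 30 mm; loose bystander, origin at the centre of its underside
Things that resemble listed ones, but are neither listed nor needed, are in the scene too. What is shaped like the key but pink or turquoise is not meant.

How it is judged:
By the outcome, as a careful person would: the job done as asked, in the order asked, and still so for the second after the job is handed in, while the arm keeps its last pose, push and grip.
It also fails if it takes over 61 s, if anything falls off the work surface, if the arm or the gripper's body presses on something with over 40 N, if the wrist force passes 120 N, or if a joint passes its speed limit or range.

## Working session

There is one attempt and no reset: what is moved stays moved. The work goes in short steps, each a Python script; the robot and the scene stay as the last script left them, time stands still between calls to the robot, and variables do not carry over. Pictures are saved under pics/ and viewed, and the job is handed in when it is done.

```bash
mkdir -p pics; ls; python3 - <<'E'
from rig import *
import cv2,numpy as np
for n in ("scene","top"):
    p,d=camera(n); np.savez(f"pics/{n}0.npz",p=p,d=d)
    cv2.imwrite(f"pics/{n}0.png",cv2.resize(p[:,:,::-1],None,fx=1.42,fy=1.42,interpolation=cv2.INTER_CUBIC)[:600,:800])
    c=camera_params(n); print(n,c)
s=sense();print(s["time_s"],s["tcp_rot"],s["finger_gap"],s["position"])
E
```

```text
pics
scene {'K': array([[426.9874792 ,   0.        , 277.09554645],
       [  0.        , 426.9874792 , 211.85828953],
       [  0.        ,   0.        ,   1.        ]]), 'position': array([ 1.10906382, -0.67302592,  0.81825904]), 'rotation': array([[ 0.76436086,  0.43506485, -0.47588975],
       [ 0.64471758, -0.52665054,  0.55405636],
       [-0.00957715, -0.73031349, -0.68304501]])}
top {'K': array([[411.36134603,   0.        , 277.09764052],
       [  0.        , 411.36134603, 207.60327788],
       [  0.        ,   0.        ,   1.        ]]), 'position': array([ 0.42997479, -0.05905167,  1.00790501]), 'rotation': array([[-0.01278785, -0.98820722,  0.15258758],
       [-0.99987916,  0.0112886 , -0.01068786],
       [ 0.00883932, -0.15270582, -0.98823216]])}
0.1 [[-5.29430022e-04  9.57434419e-01  2.88650400e-01]
 [ 1.63262990e-03  2.88650883e-01 -9.57433028e-01]
 [-9.99998527e-01 -3.56345148e-05 -1.71595651e-03]] 0.08528349138396434 [ 0.19472771 -0.64580501  0.25538597]
```

View pics/scene0.png

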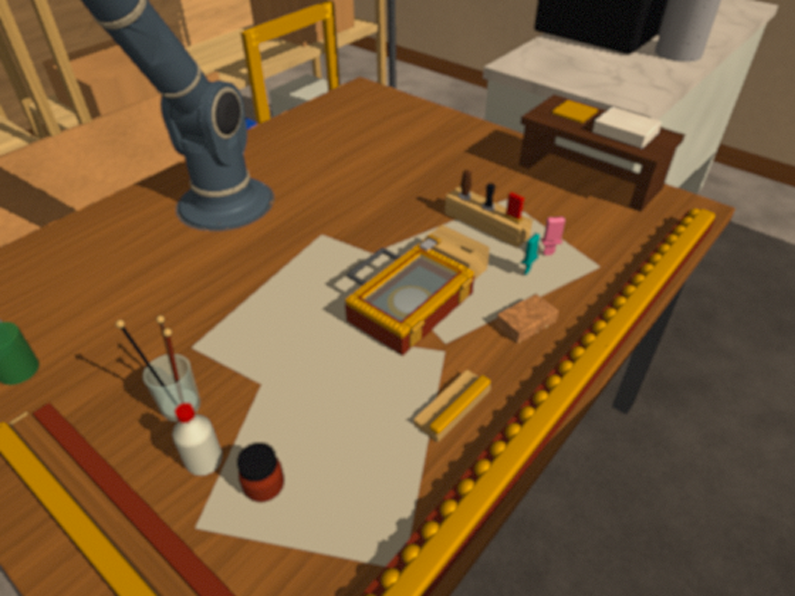

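View pics/top0.png

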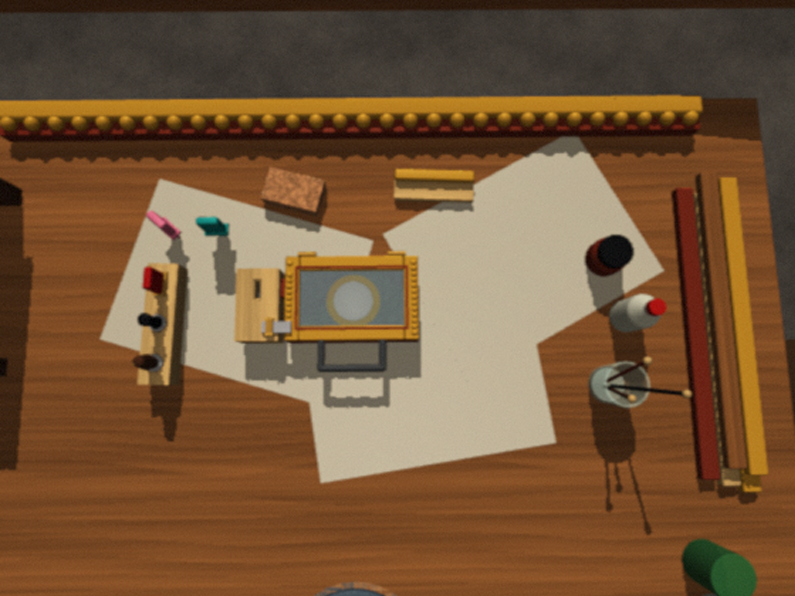

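The scene view shows the case, with the pale lock block and steel catch beyond it. In the rack are two round dark tools at (466,182) and (490,193), and the red flat grip at (515,205). Candidates for the key are red in the rack (scene 515,205; top 152,278), pink (553,235; top 163,222) and turquoise (532,253; top 212,225). Only the red one fits, since it's in the rack. I'll check it in enlarged crops.

```bash
cat > h.py <<'E'
import cv2,numpy as np
def crop(p,r0,r1,c0,c1,f,name):
    im=cv2.resize(p[r0:r1,c0:c1,::-1],None,fx=f,fy=f,interpolation=cv2.INTER_CUBIC)
    for c in range((c0+9)//10*10,c1,10):
        cv2.line(im,((c-c0)*f,0),((c-c0)*f,6),(255,255,255),1)
        if c%20==0: cv2.putText(im,str(c),((c-c0)*f,18),0,.4,(255,255,255),1)
    for r in range((r0+9)//10*10,r1,10):
        cv2.line(im,(0,(r-r0)*f),(6,(r-r0)*f),(255,255,255),1)
        if r%20==0: cv2.putText(im,str(r),(8,(r-r0)*f+4),0,.4,(255,255,255),1)
    cv2.imwrite(name,im)
def ray(c,u,v):
    d=c["rotation"]@np.linalg.inv(c["K"])@np.array([u,v,1.]); return c["position"],d
def onz(c,u,v,z):
    o,d=ray(c,u,v); return o+d*(z-o[2])/d[2]
def cloud(c,d):
    v,u=np.mgrid[:d.shape[0],:d.shape[1]]
    r=np.stack([u,v,np.ones_like(u)],-1)@np.linalg.inv(c["K"]).T
    return (r*d[...,None])@c["rotation"].T+c["position"]
E
python3 - <<'E'
from h import *
t=np.load("pics/top0.npz"); s=np.load("pics/scene0.npz")
crop(t["p"],175,285,90,300,3,"pics/tc.png"); crop(t["p"],180,275,90,210,6,"pics/tc2.png")
crop(s["p"],110,260,220,420,4,"pics/sc.png")
E
```

```text
(no output)
```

View pics/tc2.png

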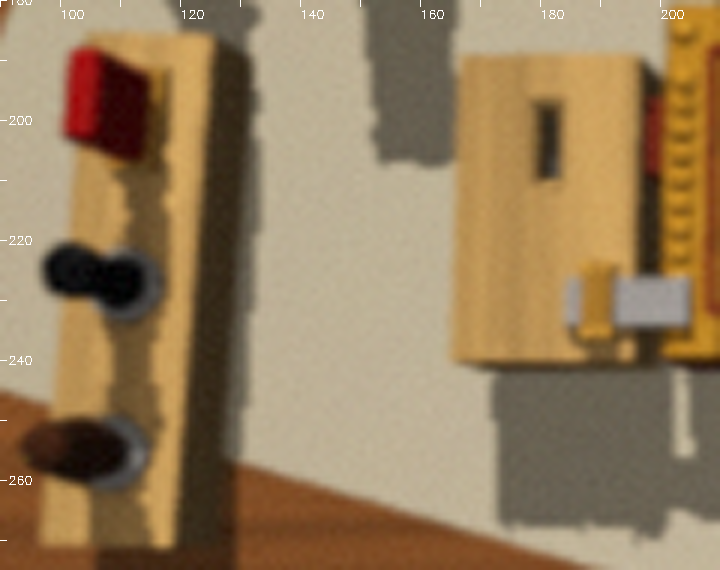

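View pics/sc.png

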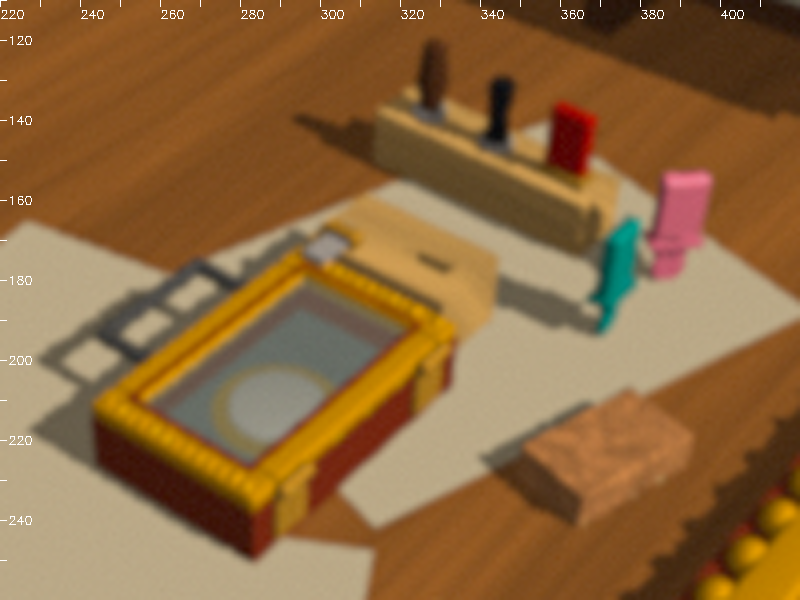

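View pics/tc.png

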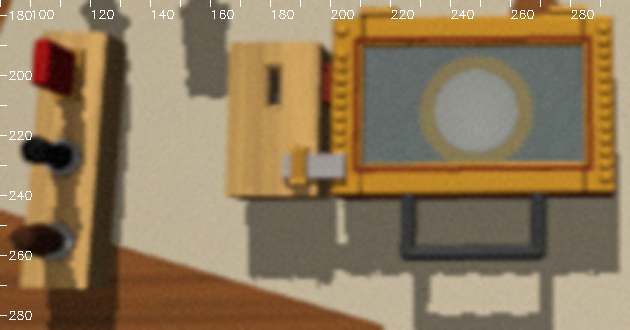

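The crops confirm it: the red flat grip stands on a brass shoulder in the rack's end slot, while pink and turquoise stand loose on the table. The lock slot is at top (180,203.5), and the bow bar is near (245,259). Next I'll compute positions.

```bash
python3 - <<'E'
from h import *
from rig import camera_params
np.set_printoptions(precision=4,suppress=True)
T=camera_params("top");S=camera_params("scene")
t=np.load("pics/top0.npz"); s=np.load("pics/scene0.npz")
def P(n,l,z):
    for u,v in l: print(n,(u,v),onz(T,u,v,z))
P("racktop",[(105,186),(125.5,186.5),(119,271),(95.5,271)],.05)
P("slot",[(178.5,197),(182.5,197),(181.5,210),(178,210)],.06)
P("block",[(166,189.5),(195.5,189.5),(194.5,240),(164.5,240)],.06)
P("catch",[(205,227),(205,234)],.065)
P("front",[(197.5,182),(294,182),(295,240),(200,240)],.06)
P("bow",[(222,258.5),(267,258.5)],.059)
P("keytop",[(101.5,188),(106.5,188),(105.5,203),(100.5,203)],.11)
for n,c,i in(("top",T,t),("scene",S,s)):
    X=cloud(c,i["d"]);p=i["p"].astype(int)
    m=(p[...,0]>110)&(p[...,1]<40)&(p[...,2]<50)
    v,u=np.mgrid[:420,:560]
    m&=((u>95)&(u<117)&(v>183)&(v<210)) if n=="top" else ((u>350)&(u<368)&(v>132)&(v<158))
    Y=X[m];Y=Y[(Y[:,2]>.05)]
    print(n,len(Y),Y[:,2].min(),Y[:,2].max())
    q=Y[Y[:,2]>.104]
    if len(q): print(cv2.minAreaRect((q[:,:2]*1000).astype(np.float32)),q.mean(0))
    print(cv2.minAreaRect((Y[:,:2]*1000).astype(np.float32)),Y.mean(0))
    # slot pixels: dark
    # rack top & block top planes
    for nm,z0,b in(("rack",.05,(.5,.7,.2,.42)),("block",.06,(.4,.7,.08,.22)),("frame",.062,(.4,.7,-.2,.15))):
        m=(abs(X[...,2]-z0)<.006)&(X[...,0]>b[0]-.1)&(X[...,0]<b[1])&(X[...,1]>b[2])&(X[...,1]<b[3])
        if nm=="frame": print(n,nm,m.sum(),np.median(X[m][:,2])); continue
        k,l,st,ce=cv2.connectedComponentsWithStats(m.astype(np.uint8))
        j=1+st[1:,4].argmax(); m=l==j
        print(n,nm,m.sum(),np.median(X[m][:,2]),cv2.minAreaRect((X[m][:,:2]*1000).astype(np.float32)))
E
```

```text
racktop (105, 186) [0.6343 0.3372 0.05  ]
racktop (125.5, 186.5) [0.6325 0.2888 0.05  ]
racktop (119, 271) [0.4349 0.2951 0.05  ]
racktop (95.5, 271) [0.4356 0.3488 0.05  ]
slot (178.5, 197) [0.604  0.1607 0.06  ]
slot (182.5, 197) [0.6039 0.1514 0.06  ]
slot (181.5, 210) [0.5732 0.153  0.06  ]
slot (178, 210) [0.5733 0.1611 0.06  ]
block (166, 189.5) [0.6222 0.1903 0.06  ]
block (195.5, 189.5) [0.6214 0.1214 0.06  ]
block (194.5, 240) [0.5031 0.1216 0.06  ]
block (164.5, 240) [0.504  0.1904 0.06  ]
catch (205, 227) [0.5323 0.0971 0.065 ]
catch (205, 234) [0.5162 0.0969 0.065 ]
front (197.5, 182) [0.6394 0.117  0.06  ]
front (294, 182) [ 0.6369 -0.1099  0.06  ]
front (295, 240) [ 0.5003 -0.1096  0.06  ]
front (200, 240) [0.503 0.109 0.06 ]
bow (222, 258.5) [0.4601 0.0582 0.059 ]
bow (267, 258.5) [ 0.4588 -0.0447  0.059 ]
keytop (101.5, 188) [0.617  0.3199 0.11  ]
keytop (106.5, 188) [0.6169 0.3089 0.11  ]
keytop (105.5, 203) [0.5832 0.3094 0.11  ]
keytop (100.5, 203) [0.5833 0.3203 0.11  ]
top 52 0.10783861859938904 0.11265670184153798
((600.1986694335938, 314.765869140625), (8.95010
[... 404 characters left out ...]
(110.02735900878906, 147.5544891357422), 89.35220336914062)
top frame 4162 0.05967280535208486
scene 47 0.061207163971775835 0.11107871188826979
((604.2221069335938, 310.8588562011719), (28.08872413635254, 8.615360260009766), 6.763557434082031) [0.6041 0.3116 0.1081]
((605.7486572265625, 311.3700256347656), (8.908027648925781, 31.54827880859375), 87.55111694335938) [0.611  0.3107 0.0972]
scene rack 532 0.05026013702304166 ((538.7650756835938, 317.5399169921875), (56.93124771118164, 201.56201171875), 87.88346862792969)
scene block 961 0.060112801308294106 ((579.0438232421875, 136.573486328125), (149.60812377929688, 112.68241119384766), 0.019277948886156082)
scene frame 2242 0.0598028244254617
```

Rack yaw is about −2.3° with the key at (0.600, 0.3148). Two independent estimates agree on that position, from the rack geometry and the red top face. The slot is at (0.5886, 0.1566), the case yaw about −0.4°, the bow (0.459, 0.007) and the hinge x about 0.644.

```bash
cat >> h.py <<'E'
def down(yaw,s):  # jaw axis = s * (y axis rotated by yaw), tool pointing down
    x=np.array([0,0,-1.]); z=s*np.array([-np.sin(yaw),np.cos(yaw),0]); return np.stack([x,np.cross(z,x),z],1)
E
python3 - <<'E'
from rig import *
from h import *
np.set_printoptions(precision=3,suppress=True)
for s in(1,-1):
    for nm,p,y in(("key",(.6,.315,.096),-.04),("slot",(.5886,.1566,.106),-.007),("hi",(.6,.315,.25),-.04)):
        print(s,nm,inverse_kinematics(p,down(y,s)))
    for nm,p in(("bow0",(.459,.007,.059)),("bow1",(.644,.007,.244))):
        print(s,nm,inverse_kinematics(p,down(-np.pi/2*1-.007,s)))
E
```

```text
1 key [ 0.112  0.92  -1.091  1.621  0.877  1.162  0.335]
1 slot [ 0.272  0.694 -0.862  1.795  0.637  0.956  0.701]
1 hi [ 0.094  0.702 -1.053  1.493  0.62   1.308  0.512]
1 bow0 [ 0.402  0.495 -0.625  2.174  0.502  0.615 -0.593]
1 bow1 [ 0.425  0.529 -0.726  1.596  0.374  1.161 -0.392]
-1 key [-0.101  0.735 -0.676  1.634  0.535  0.966 -2.574]
-1 slot [ 0.066  0.59  -0.544  1.807  0.392  0.854 -2.243]
-1 hi [ 0.063  0.67  -0.982  1.495  0.569  1.282 -2.593]
-1 bow0 [-0.916  0.71   1.107  2.243 -0.956  0.795 -2.296]
-1 bow1 [ 0.657  0.716 -1.179  1.583  0.679  1.308  2.515]
```

```bash
python3 - <<'E'
from rig import *
from h import *
np.set_printoptions(precision=3,suppress=True)
s=sense()
move_l([.195,-.646,.40],feed=.3)
movep((.6,.3148,.30),down(-.04,1))
move_l((.6,.3148,.165),feed=.2)
print(sense()["time_s"],sense()["position"],sense()["joint_pos"])
p,d=camera("scene");crop(p,80,200,290,420,6,"pics/a.png")
p,d=camera("top");crop(p,150,280,60,220,5,"pics/b.png")
E
```

```text
5.1917 [0.601 0.316 0.166] [ 0.037  0.739 -0.926  1.578  0.632  1.146  0.5  ]
```

View pics/a.png

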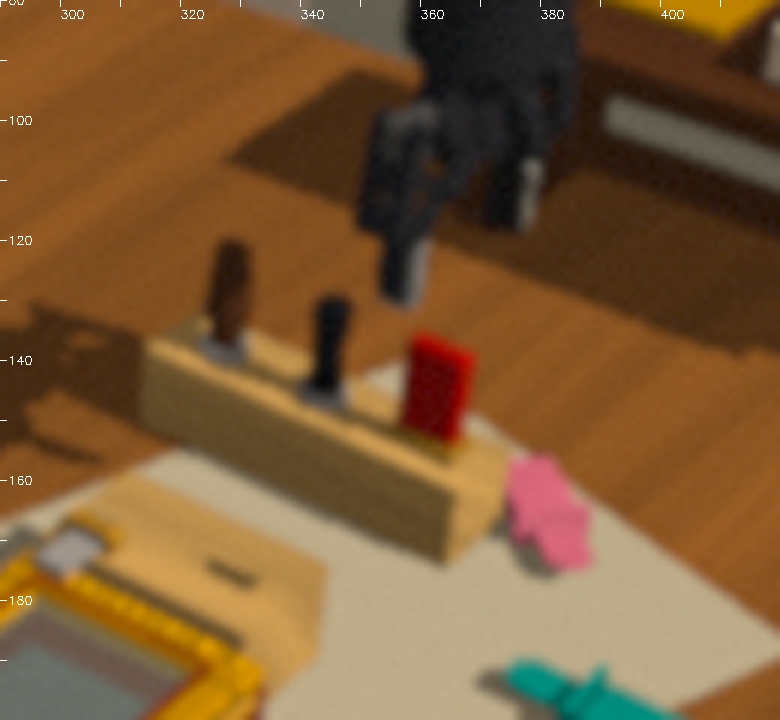

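View pics/b.png

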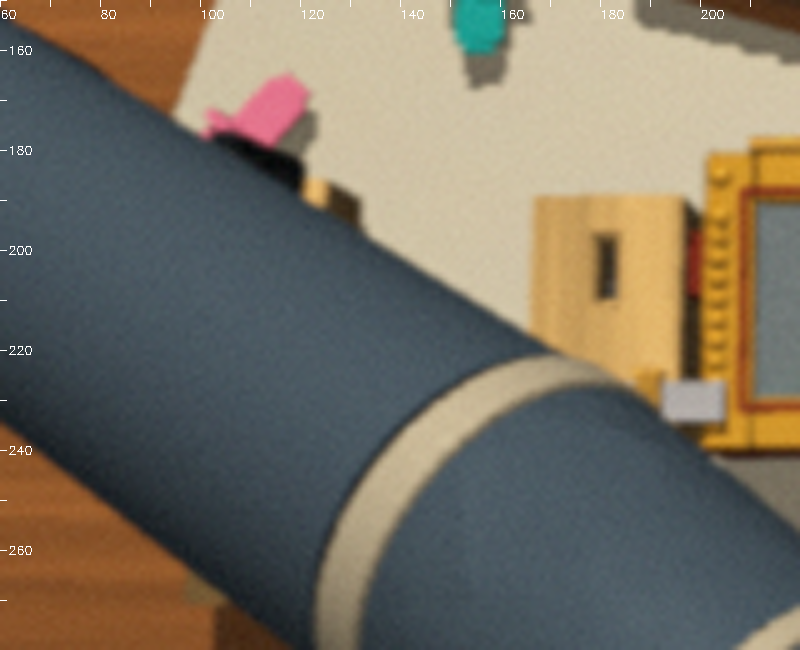

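The rack and the red key are undisturbed. The pink and turquoise lookalikes, which had been balanced on their blades, have fallen over by themselves; the arm was never below 0.3 m near them. Next, the grasp.

```bash
python3 - <<'E'
from rig import *
from h import *
np.set_printoptions(precision=4,suppress=True)
command_gripper(.05)
print(move_l((.6,.3148,.097),feed=.1,until_force=8), sense()["position"])
command_gripper(.0,40)
s=sense();print(s["time_s"],s["finger_gap"],s["position"],s["wrist_force"],s["ft_torque"])
p,d=camera("scene");crop(p,80,200,290,420,6,"pics/c.png")
E
```

```text
False [0.6002 0.3152 0.0974]
6.975 0.01375812907725867 [0.6003 0.315  0.0977] [-0.7119 -0.177   2.7308] [-0.1381  0.0627 -0.007 ]
```

View pics/c.png

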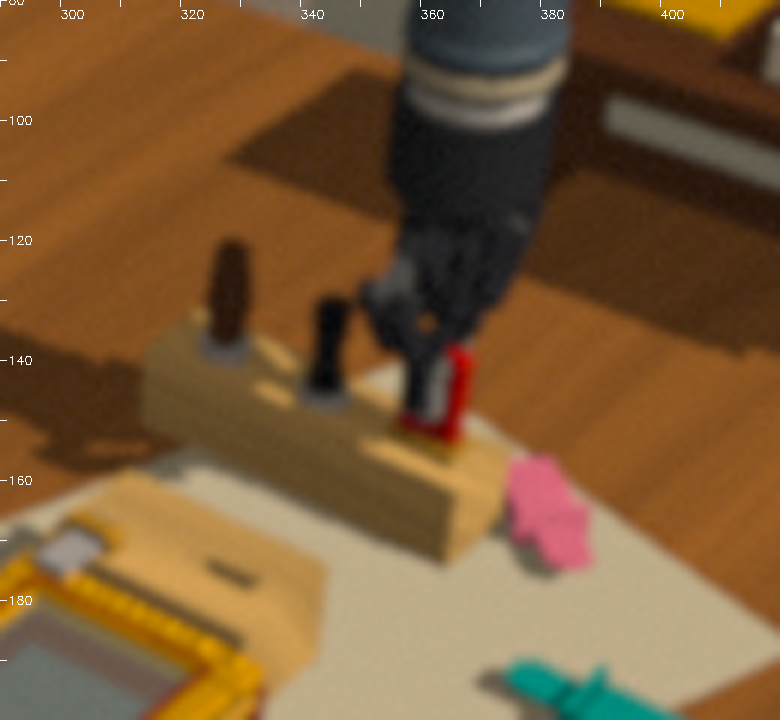

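Fingers closed on 13.8 mm, which matches the 14 mm grip. I'll lift, carry it above the slot and look.

```bash
python3 - <<'E'
from rig import *
from h import *
np.set_printoptions(precision=4,suppress=True)
move_l((.6003,.315,.20),feed=.15)
move_l((.5886,.1566,.20),attitude=down(-.007,1),feed=.2)
move_l((.5886,.1566,.155),feed=.1)
s=sense();print(s["time_s"],s["finger_gap"],s["position"],s["wrist_force"],s["ft_torque"])
p,d=camera("scene");crop(p,90,210,270,400,6,"pics/d.png");np.savez("pics/d.npz",p=p,d=d)
p,d=camera("top");crop(p,150,280,100,250,5,"pics/e.png")
E
```

```text
9.4 0.01374745169262995 [0.5885 0.1569 0.1546] [-0.6324 -0.2236 -1.536 ] [-0.0105  0.0438 -0.0608]
```

View pics/d.png

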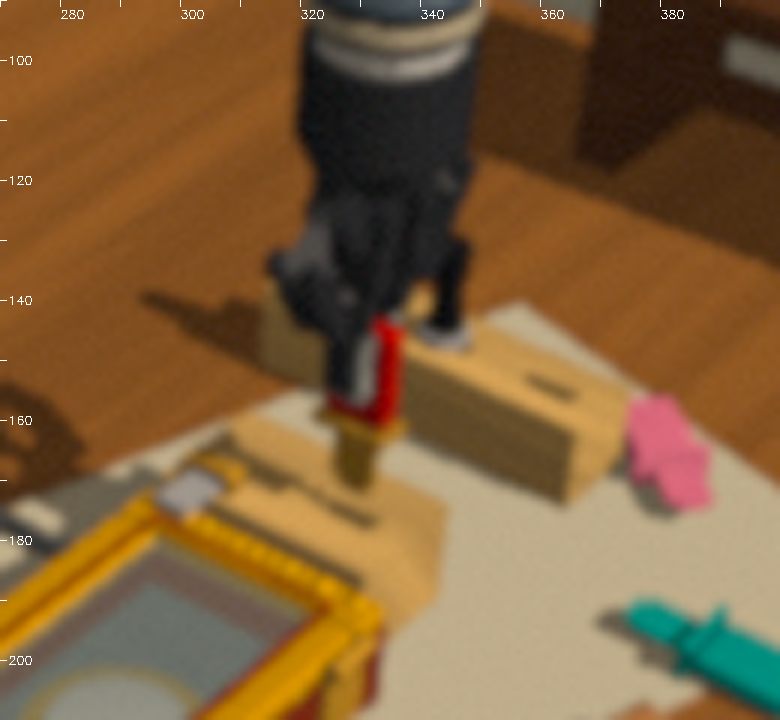

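View pics/e.png

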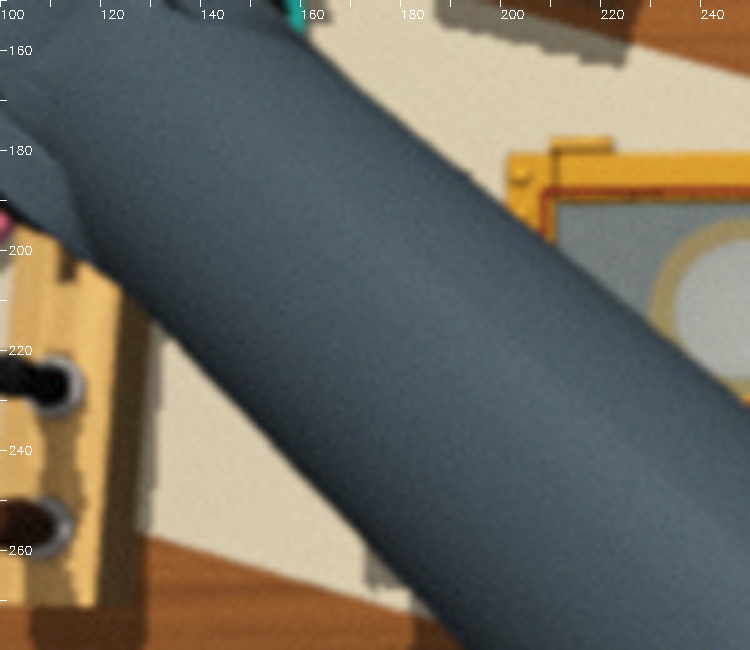

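```bash
python3 - <<'E'
from h import *
from rig import camera_params
np.set_printoptions(precision=4,suppress=True)
S=camera_params("scene")
print(onz(S,328.6,175.7,.06))
def pr(X): 
    q=S["K"]@S["rotation"].T@(np.array(X)-S["position"]); return q[:2]/q[2]
k=np.array([.5885,.1569,.107])
for o in [(0,0,0),(.02,-.01,0),(-.02,-.01,0),(.02,.01,.0),(.012,-.002,-.03),(-.012,-.002,-.03),(.008,0,-.036),(-.008,0,-.036),(.018,-.007,.06),(-.018,-.007,.06)]: print(o,pr(k+o))
d=np.load("pics/d.npz"); crop(d["p"],135,185,300,350,12,"pics/d2.png")
E
```

```text
[0.5967 0.1511 0.06  ]
(0, 0, 0) [328.6116 160.2933]
(0.02, -0.01, 0) [332.4733 164.6959]
(-0.02, -0.01, 0) [320.6898 159.2397]
(0.02, 0.01, 0.0) [336.5863 161.354 ]
(0.012, -0.002, -0.03) [330.9182 170.8472]
(-0.012, -0.002, -0.03) [323.9852 167.5726]
(0.008, 0, -0.036) [330.0015 171.6459]
(-0.008, 0, -0.036) [325.3977 169.4637]
(0.018, -0.007, 0.06) [334.2738 145.7777]
(-0.018, -0.007, 0.06) [323.2729 140.9764]
```

View pics/d2.png

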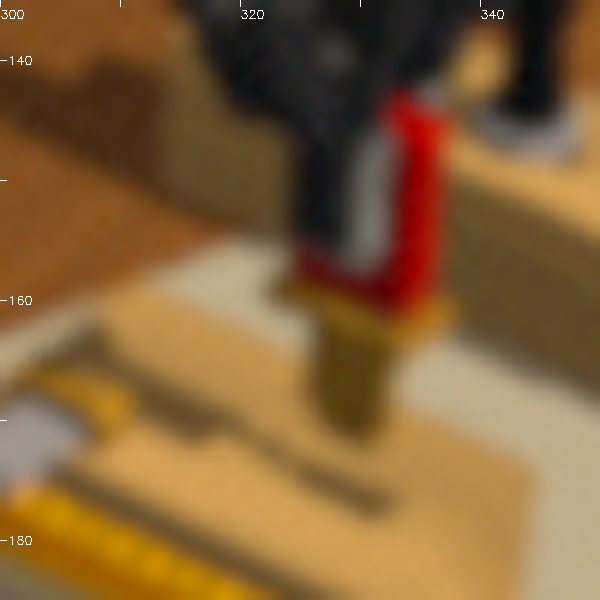

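```bash
python3 - <<'E'
from h import *
from rig import camera_params
np.set_printoptions(precision=2,suppress=True)
S=camera_params("scene");T=camera_params("top")
s=np.load("pics/scene0.npz")["p"];t=np.load("pics/top0.npz")["p"]
crop(s,155,195,295,345,14,"pics/s3.png");crop(t,190,245,160,210,12,"pics/t3.png")
def pr(S,X): 
    q=S["K"]@S["rotation"].T@(np.array(X)-S["position"]); return q[:2]/q[2]
k=np.array([.5886,.1566,.06])
for a in(18,15):
  for o in [(a,a-10.5),(a,10.5-a),(-a,10.5-a),(-a,a-10.5)]:
    X=k+np.array([*o,0])/1000; print(o,pr(S,X),pr(T,X))
for X in [(.622,.1903,.06),(.6214,.1214,.06),(.504,.1904,.06),(.5031,.1216,.06)]: print("block",X,pr(S,X),pr(T,X))
E
```

```text
(18, 7.5) [334.07 174.89] [177.07 195.93]
(18, -7.5) [331.06 177.42] [183.5  195.86]
(-18, -7.5) [320.75 172.46] [183.16 211.1 ]
(-18, 7.5) [323.79 170.  ] [176.69 211.18]
(15, 4.5) [332.6  174.98] [178.32 197.18]
(15, -4.5) [330.79 176.49] [182.19 197.14]
(-15, -4.5) [322.21 172.37] [181.9  209.84]
(-15, 4.5) [324.03 170.89] [178.02 209.88]
block (0.622, 0.1903, 0.06) [343.7  172.64] [166.01 189.59]
block (0.6214, 0.1214, 0.06) [329.72 184.31] [195.49 189.52]
block (0.504, 0.1904, 0.06) [310.82 157.27] [164.51 239.98]
block (0.5031, 0.1216, 0.06) [296.41 167.89] [194.5  240.01]
```

View pics/s3.png

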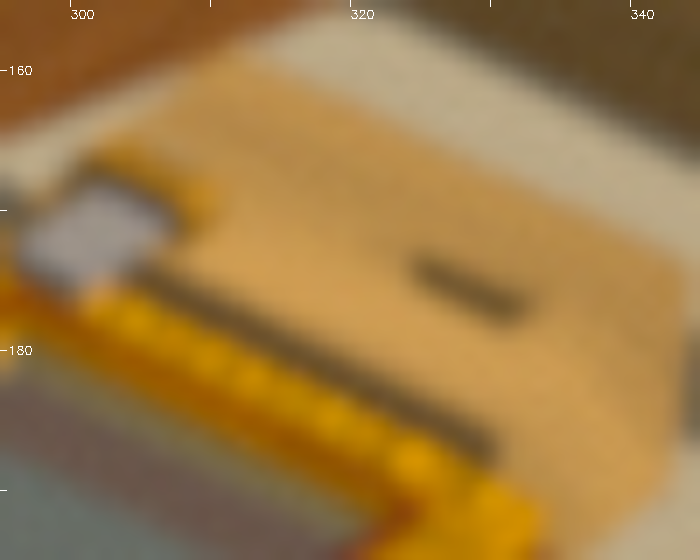

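View pics/t3.png

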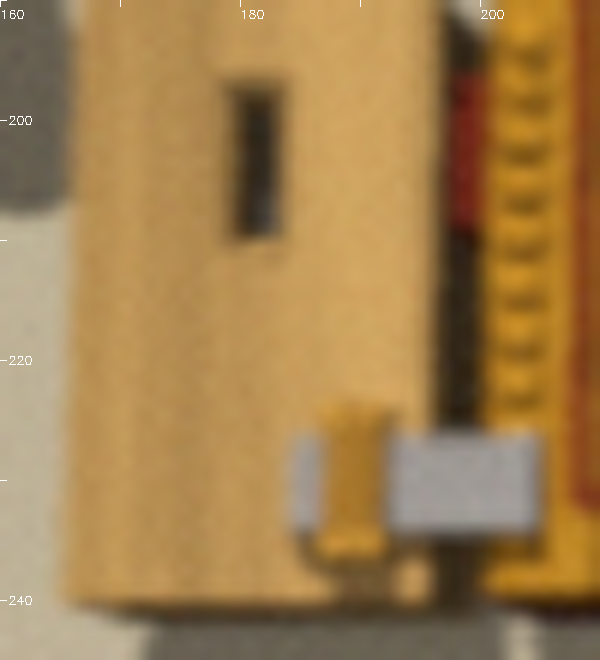

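My crop ticks were half a pixel off. Corrected, the slot centre is about (0.5895, 0.1558). That's well inside the chamfer tolerance, so I'll go in slowly with a force stop.

```bash
python3 - <<'E'
from rig import *
from h import *
np.set_printoptions(precision=4,suppress=True)
def st(l):
    s=sense();print(l,round(s["time_s"],2),s["position"],s["wrist_force"],s["ft_torque"],round(s["finger_gap"],4))
move_l((.5892,.1558,.150),feed=.1); st("above")
# tip z = tcp-.0477-.036 ; surface .06 -> tcp .1437
print(move_l((.5892,.1558,.130),feed=.03,until_force=5)); st("a")
E
```

```text
above 9.75 [0.5892 0.1555 0.1499] [ 0.6427 -0.1921 -0.9395] [0.0079 0.0014 0.0014] 0.0134
False
a 10.57 [0.5893 0.1559 0.1301] [ 0.477   0.6472 -1.0727] [ 0.0381  0.016  -0.005 ] 0.0134
```

The blade is 14 mm in with almost no side force. Now I'll push past the plunger until the shoulder is home.

```bash
python3 - <<'E'
from rig import *
from h import *
np.set_printoptions(precision=4,suppress=True)
def st(l):
    s=sense();print(l,round(s["time_s"],2),s["position"],s["wrist_force"],s["ft_torque"],round(s["finger_gap"],4))
print(move_l((.5892,.1558,.1125),feed=.04,until_force=18)); st("b")
print(move_l((.5892,.1558,.1045),feed=.03,until_force=18)); st("c")
p,d=camera("scene");crop(p,125,205,270,370,8,"pics/f.png")
E
```

```text
False
b 11.15 [0.5888 0.1556 0.112 ] [-0.211   0.5316 -0.8142] [ 0.0073 -0.053   0.044 ] 0.0134
True
c 11.43 [0.5888 0.1559 0.1075] [-0.786  -0.671   5.1428] [-0.1225  0.1656 -0.0212] 0.0135
```

View pics/f.png

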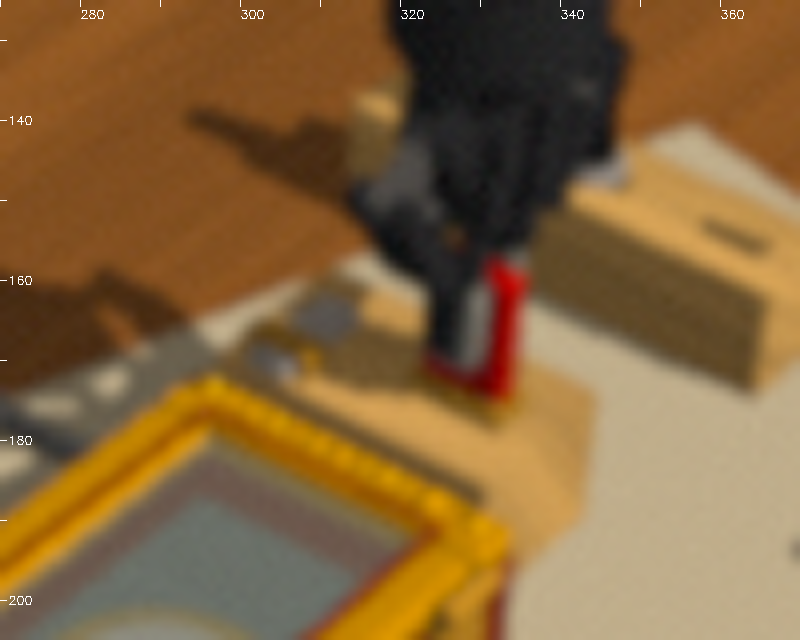

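The shoulder met the block at TCP z 0.1075, against 0.1077 predicted, and the catch is visibly drawn back clear of the front. Now I'll release and back off, then refine the bow position from the first depth picture.

```bash
python3 - <<'E'
from rig import *
from h import *
np.set_printoptions(precision=4,suppress=True)
command_gripper(.04)
move_l((.5888,.1557,.25),feed=.2)
print(sense()["time_s"],sense()["position"])
p,d=camera("scene");crop(p,125,225,250,380,6,"pics/g.png")
for n in("top","scene"):
    C=camera_params(n);im=np.load(f"pics/{n}0.npz");X=cloud(C,im["d"])
    m=(X[...,2]>.042)&(X[...,2]<.075)&(X[...,0]>.43)&(X[...,0]<.475)&(abs(X[...,1])<.045)
    Y=X[m];print(n,len(Y),Y.mean(0),Y.min(0),Y.max(0))
    A=np.polyfit(Y[:,1],Y[:,0],1);print(A)
    m=(X[...,2]>.042)&(X[...,2]<.07)&(X[...,0]>.47)&(X[...,0]<.49)&(abs(X[...,1])<.09)
    Y=X[m]; 
    for sg in(1,-1):
        Z=Y[sg*Y[:,1]>0]; print("arm",len(Z),Z.mean(0) if len(Z) else 0)
t=np.load("pics/top0.npz")["p"];crop(t,235,265,215,275,12,"pics/t4.png")
E
```

```text
12.7167 [0.5882 0.1551 0.2488]
top 214 [ 0.4589 -0.002   0.0573] [ 0.4533 -0.0447  0.0496] [0.4749 0.0449 0.0629]
[-0.0061  0.4589]
arm 45 [0.4795 0.0494 0.0571]
arm 44 [ 0.4803 -0.0496  0.0576]
scene 113 [0.4633 0.0016 0.0568] [ 0.4541 -0.0446  0.0476] [0.4722 0.045  0.0619]
[0.024  0.4633]
arm 24 [0.4803 0.0469 0.0573]
arm 28 [ 0.4796 -0.0521  0.0566]
```

View pics/g.png

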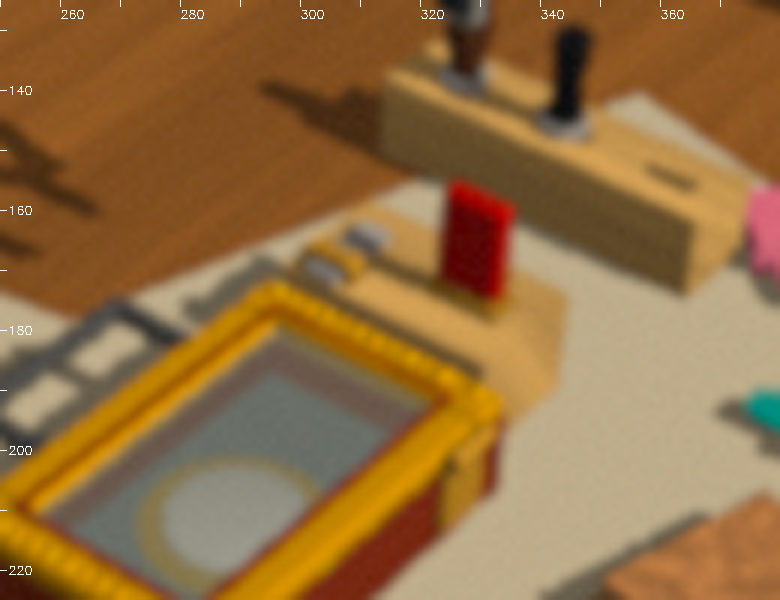

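View pics/t4.png

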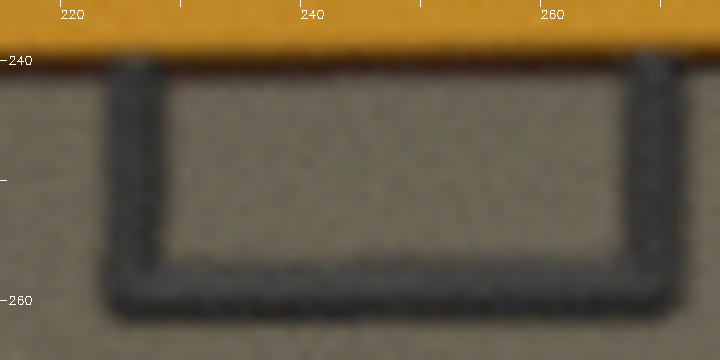

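The key is seated with its brass shoulder on the block, and the tongue is back clear of the front. The bow bar is at x ≈ 0.460, centred at y ≈ 0. I'll grip it from above and use the wrist force to refine its position.

```bash
python3 - <<'E'
from rig import *
from h import *
np.set_printoptions(precision=4,suppress=True)
def st(l):
    s=sense();print(l,round(s["time_s"],2),s["position"],s["wrist_force"],s["ft_torque"],round(s["finger_gap"],4))
R=down(-np.pi/2-.006,1)
movep((.460,.0,.20),R); st("hi")
command_gripper(.036)
print(move_l((.460,.0,.0600),feed=.1,until_force=6)); st("down")
command_gripper(0,25); st("grip"); sleep(.3); st("grip")
print(sense()["joint_pos"])
p,d=camera("scene");crop(p,125,245,200,330,6,"pics/i.png")
E
```

```text
hi 13.81 [0.4605 0.0007 0.2   ] [ 0.0631 -0.1276 -0.0296] [-0.0141 -0.0178  0.0191] 0.0398
False
down 15.57 [0.4604 0.     0.0605] [-0.5472  0.0306 -0.4817] [ 0.0159 -0.0733  0.0277] 0.0359
grip 15.91 [ 0.4593 -0.0001  0.0604] [-2.6032 -0.7792  5.3181] [-0.0174  0.6251 -0.05  ] 0.0111
grip 16.21 [ 0.4593 -0.0001  0.0603] [-2.463  -0.2663  5.959 ] [-0.0275  0.6534 -0.0043] 0.0111
[ 0.405   0.4888 -0.6104  2.1731  0.4861  0.6156 -0.562 ]
```

View pics/i.png

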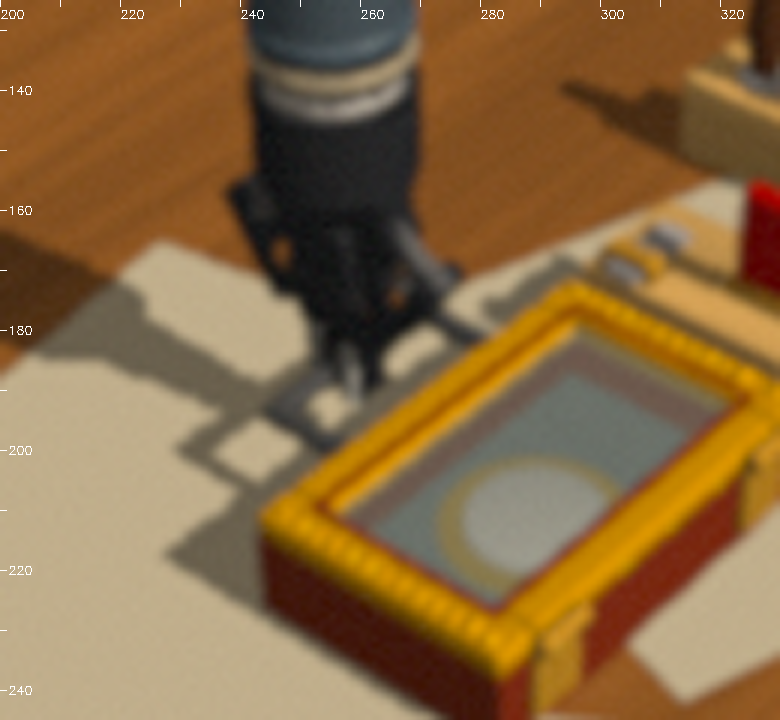

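The grip is on the bar: 11 mm gap, with the arm pulled about 1.5 mm in −x. That puts the hinge at x ≈ 0.644. Now I'll swing in small steps along the arc, watching the force and one mid-way picture.

```bash
cat > arc.py <<'E'
from rig import *
from h import *
np.set_printoptions(precision=4,suppress=True)
HX,OFF=.6438,.0073
R=down(-np.pi/2-.006,1)
def st(l):
    s=sense();print(l,round(s["time_s"],2),s["position"],s["wrist_force"],s["ft_torque"],round(s["finger_gap"],4))
def P(a):
    dx=.185*(1-np.cos(a)); return np.array([HX-.185+dx,-.006*dx,.053+.185*np.sin(a)+OFF])
E
python3 - <<'E'
from arc import *
for a in np.radians([5,12,20,28,36,45]):
    move_l(P(a),feed=.08); st(round(np.degrees(a)))
p,d=camera("scene");crop(p,85,245,180,340,4,"pics/j.png")
E
```

```text
5 16.62 [ 0.4599 -0.0001  0.077 ] [ 1.71    0.3778 -2.4807] [ 0.0136 -0.1675  0.0374] 0.0112
12 17.05 [ 0.463  -0.0001  0.0988] [ 1.5712 -0.482  -3.0693] [-0.046  -0.2869  0.0491] 0.0111
20 17.52 [ 0.4696 -0.0001  0.1234] [ 0.3447  0.7064 -1.6412] [0.0491 0.0287 0.0172] 0.011
28 18.0 [ 0.4793 -0.0001  0.1468] [-4.3927  0.597   0.3471] [ 0.0699  0.9382 -0.0024] 0.0111
36 18.48 [ 0.4923 -0.0002  0.1691] [-8.4823  0.8621  3.6848] [0.0626 1.8861 0.0258] 0.0109
45 18.99 [ 0.5099 -0.0002  0.1916] [-13.8745   0.0765   9.9455] [-0.0027  3.0076 -0.0121] 0.0109
```

View pics/j.png

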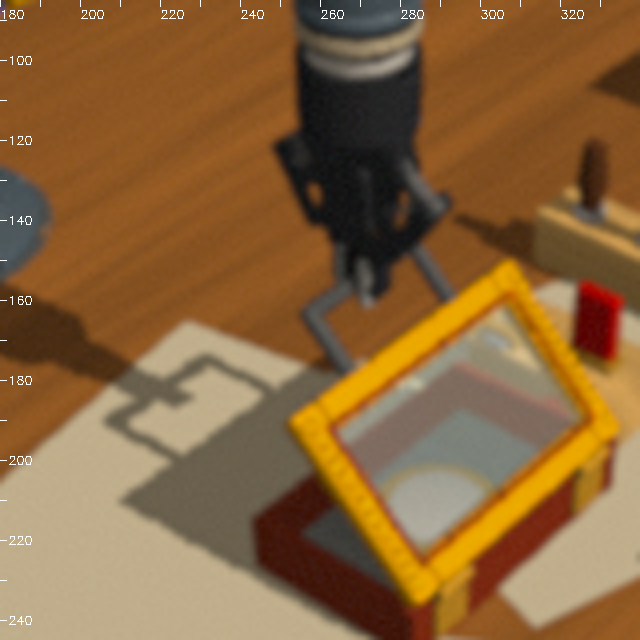

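At 45° the radial force has grown to 17 N outward, so my hinge estimate is a few mm too far in x. I'll relax the grip position along the radius using force feedback before going on.

```bash
cat >> arc.py <<'E'
def rad(a): return np.array([-np.cos(a),0,np.sin(a)])
def fr(a): return float(sense()["wrist_force"]@rad(a))
E
python3 - <<'E'
from arc import *
a=np.radians(45); r=0
for i in range(5):
    f=fr(a); r+=.00015*f; move_l(P(a)+r*rad(a),feed=.05); sleep(.1)
    st(f"r={r*1000:.2f}mm fr={fr(a):.1f}")
E
```

```text
r=2.39mm fr=7.2 19.39 [ 0.511  -0.0003  0.1931] [-6.2837  0.2214  3.8679] [0.01   1.336  0.0152] 0.011
r=3.47mm fr=-2.4 19.74 [ 0.5114 -0.0003  0.1937] [-0.2818  0.0484 -3.6838] [0.1151 0.0153 0.0615] 0.0106
r=3.11mm fr=-2.5 20.09 [ 0.511  -0.0003  0.1933] [ 0.5669  0.0699 -2.9972] [ 0.1189 -0.0562 -0.0127] 0.0109
r=2.73mm fr=-0.9 20.44 [ 0.5108 -0.0003  0.193 ] [-0.4511  1.141  -1.7322] [ 0.1665  0.4135 -0.0194] 0.011
r=2.59mm fr=2.4 20.79 [ 0.5108 -0.0002  0.193 ] [-3.1613  0.4293  0.1782] [ 0.0693  0.7279 -0.0302] 0.0106
```

```bash
sed -i 's/^HX,OFF=.*/HX,OFF=.6423,.0098/' arc.py
python3 - <<'E'
from arc import *
r=0
for t in [45,50,55,60,65,70,75,80]:
    a=np.radians(t); move_l(P(a)+r*rad(a),feed=.06)
    f=fr(a); r+=np.clip(.0001*f,-.001,.001)
    st(f"{t} r={r*1000:.2f}mm fr={f:.1f}")
    if abs(f)>25: break
p,d=camera("scene");crop(p,65,245,180,340,4,"pics/k.png"); np.savez("pics/k.npz",p=p,d=d)
E
```

```text
45 r=0.14mm fr=1.4 21.04 [ 0.5115 -0.0003  0.1937] [-2.429   0.4868 -0.434 ] [ 0.1292  0.6471 -0.0005] 0.0111
50 r=0.66mm fr=5.2 21.46 [ 0.5238 -0.0003  0.2057] [-5.0319  0.8946  2.5181] [0.1408 1.3283 0.0264] 0.011
55 r=1.33mm fr=6.8 21.88 [ 0.5365 -0.0004  0.2162] [-6.1737  0.7507  3.9224] [ 0.0986  1.3327 -0.0068] 0.0111
60 r=1.91mm fr=5.8 22.29 [ 0.5502 -0.0005  0.2256] [-4.2422  0.0301  4.2356] [0.0954 1.2488 0.0563] 0.011
65 r=2.74mm fr=8.2 22.72 [ 0.5645 -0.0005  0.2335] [-5.5331 -0.0028  6.5176] [0.0962 1.0472 0.0864] 0.0108
70 r=3.40mm fr=6.6 23.14 [ 0.579  -0.0006  0.24  ] [-3.712   0.3155  5.6937] [0.0561 0.8274 0.0511] 0.0112
75 r=3.78mm fr=3.8 23.57 [ 0.594  -0.0007  0.2449] [-2.2967  0.7044  3.2943] [0.2286 0.4952 0.0343] 0.0105
80 r=4.03mm fr=2.5 23.99 [ 0.6099 -0.0009  0.2487] [-1.9168  1.0347  2.2083] [0.2394 0.4306 0.0295] 0.0108
```

View pics/k.png

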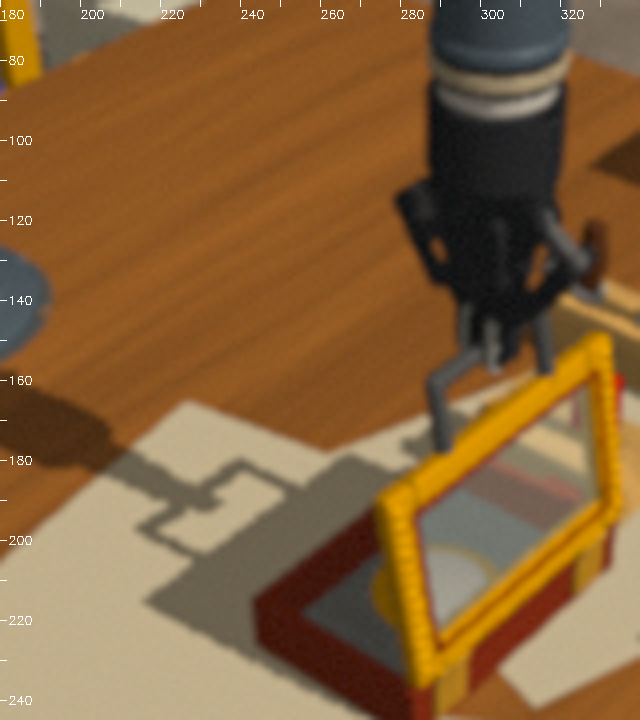

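The front is near 80°, with radial forces under 4 N. Next I'll fit the front's plane from the depth image to get the true angle.

```bash
cat >> arc.py <<'E'
import sys
def angle(n="scene",npz=None):
    if npz: im=np.load(npz);p,d=im["p"],im["d"]
    else: p,d=camera(n)
    X=cloud(camera_params(n),d);q=p.astype(int)
    m=(q[...,0]>130)&(q[...,2]<60)&(q[...,0]-q[...,2]>100)&(q[...,1]>80)&(d>0)
    m&=(X[...,0]>.5)&(X[...,0]<.74)&(abs(X[...,1])<.125)&(X[...,2]>.075)&(X[...,2]<.215)
    Y=X[m]
    for _ in range(4):
        c=Y.mean(0);w=np.linalg.svd(Y-c,full_matrices=False)[2][2];e=(Y-c)@w
        Y=Y[abs(e)<max(.004,2*np.median(abs(e)))]
    w=w*np.sign(w[0]); th=np.arctan2(w[0],-w[2])if 0 else np.pi/2-np.arctan2(-w[2],w[0])
    print(n,len(Y),"centroid",c,"normal",w,"angle deg",np.degrees(th),"rms",e.std(),"x at z=.053",c[0]-(.053-c[2])*w[2]/w[0],"x at .193", c[0]-(.193-c[2])*w[2]/w[0]); return p,d
E
python3 - <<'E'
from arc import *
angle("scene","pics/k.npz")
p,d=angle("top"); np.savez("pics/kt.npz",p=p,d=d); crop(p,150,290,180,320,4,"pics/kt.png")
st("")
E
```

```text
scene 1014 centroid [ 0.6341 -0.0093  0.1479] normal [ 0.9827 -0.0052  0.1851] angle deg 100.66820551146414 rms 0.0016404425716701604 x at z=.053 0.6520082131146591 x at .193 0.6256353923600618
top 134 centroid [0.6178 0.012  0.1903] normal [ 0.2688 -0.0021 -0.9632] angle deg 15.590093010769596 rms 0.0015867180301591046 x at z=.053 0.12565779457918602 x at .193 0.627416392263108
 24.09 [ 0.6096 -0.0009  0.2486] [-1.5109  1.7319  0.7228] [ 0.2625  0.3875 -0.0375] 0.0107
```

View pics/kt.png

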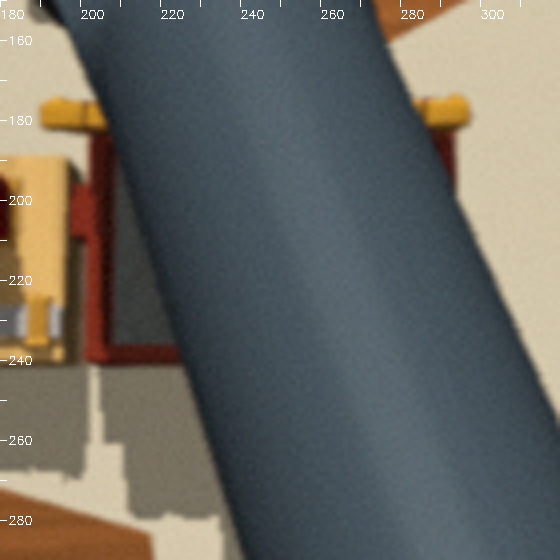

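The plane leans 10.7° short of upright, so the swing is 79.3° against 80° commanded. That puts the hinge at x = 0.644. I'll go on to 90° in small steps.

```bash
sed -i 's/^HX,OFF=.*/HX,OFF=.6440,.0138/' arc.py
python3 - <<'E'
from arc import *
r=0
for t in [82,84.5,87,89,90]:
    a=np.radians(t); move_l(P(a)+r*rad(a),feed=.04)
    f=fr(a); r+=np.clip(.0001*f,-.001,.001)
    st(f"{t} r={r*1000:.2f}mm fr={f:.1f}")
sleep(.3); st("rest")
p,d=angle("scene"); crop(p,65,245,180,340,4,"pics/l.png"); np.savez("pics/l.npz",p=p,d=d)
E
```

```text
82 r=0.28mm fr=2.8 24.46 [ 0.6186 -0.0009  0.2501] [-0.6028  2.0383  2.7508] [0.2981 0.4534 0.0817] 0.0106
84.5 r=0.47mm fr=1.9 24.81 [ 0.6267 -0.001   0.2513] [-0.5189  1.1422  1.8207] [0.2979 0.4134 0.0746] 0.0109
87 r=0.71mm fr=2.5 25.16 [ 0.6347 -0.001   0.2522] [-0.8867  1.4825  2.4254] [ 0.3007  0.3292 -0.0127] 0.0112
89 r=0.91mm fr=2.0 25.47 [ 0.6412 -0.001   0.2526] [-1.2725  1.361   1.9661] [0.3913 0.3198 0.0118] 0.0106
90 r=0.90mm fr=-0.1 25.72 [ 0.6441 -0.0011  0.2525] [-1.0959  1.829  -0.0765] [0.3339 0.2735 0.0015] 0.0109
rest 26.02 [ 0.6439 -0.0011  0.2525] [-1.3603  1.8702  0.0381] [0.454  0.2142 0.0484] 0.0105
scene 840 centroid [ 0.6515 -0.0092  0.1512] normal [ 1.     -0.0026  0.003 ] angle deg 90.17116557435743 rms 0.0015475976443999609 x at z=.053 0.6517822364142055 x at .193 0.6513639987726023
```

View pics/l.png

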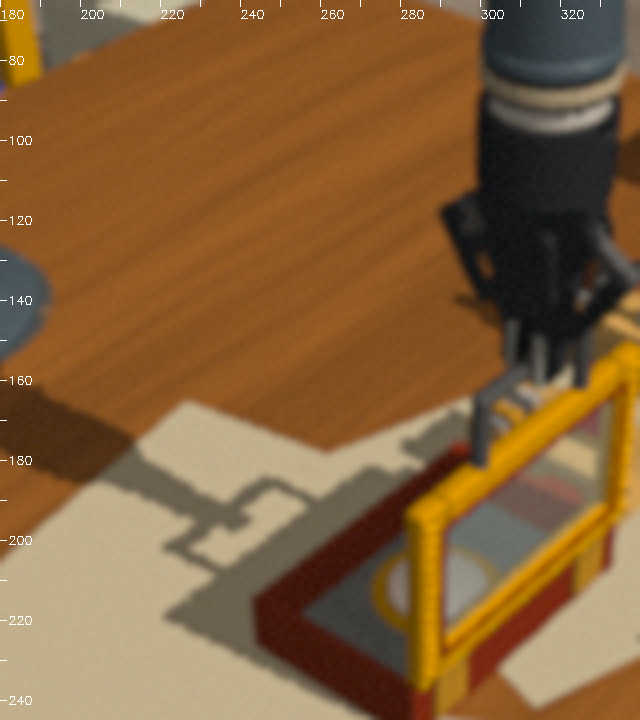

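The front stands at 89.8° by plane fit, with bar x at 0.644 matching the hinge. Before handing in I'll check the key and the bystanders.

```bash
python3 - <<'E'
from arc import *
im=np.load("pics/l.npz");p,d=im["p"],im["d"]
cv2.imwrite("pics/m.png",cv2.resize(p[:,:,::-1],None,fx=1.42,fy=1.42)[:600,:800]); crop(p,140,190,295,375,10,"pics/n.png")
t,td=camera("top"); cv2.imwrite("pics/o.png",cv2.resize(t[:,:,::-1],None,fx=1.42,fy=1.42)[:600,:800])
X=cloud(camera_params("top"),td);q=t.astype(int)
m=(q[...,0]>100)&(q[...,1]<45)&(q[...,2]<50)&(abs(X[...,0]-.589)<.04)&(abs(X[...,1]-.156)<.03)&(X[...,2]>.09)
print(m.sum(), X[m].mean(0) if m.sum() else 0, np.median(X[m][:,2]) if m.sum() else 0)
st("")
E
```

```text
70 [0.5889 0.1545 0.1198] 0.12018789479390346
 26.12 [ 0.6439 -0.0011  0.2525] [ 0.2184  2.5726 -1.3978] [0.4246 0.2587 0.0244] 0.0108
```

View pics/m.png

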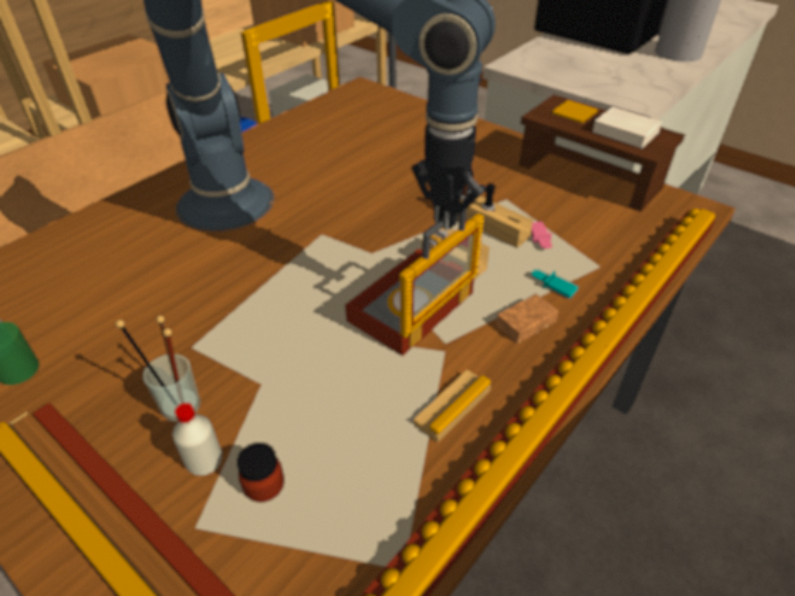

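View pics/o.png

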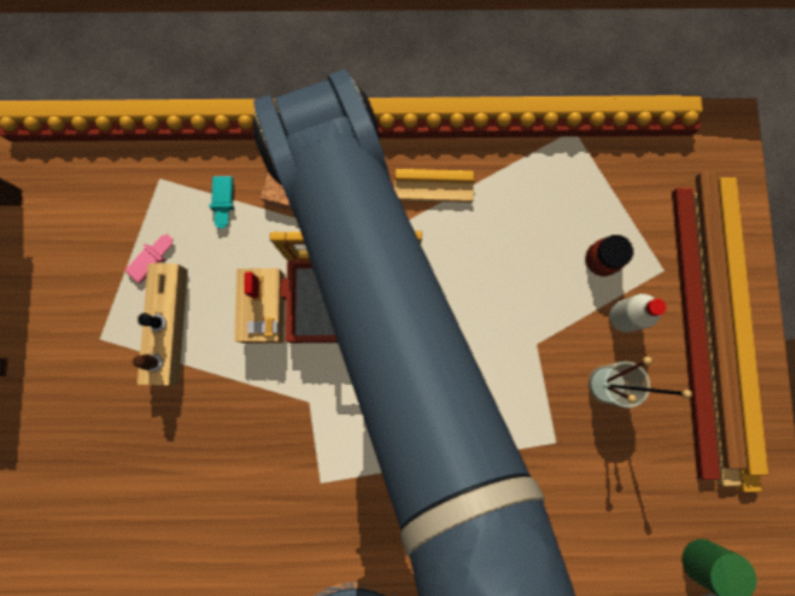

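View pics/n.png

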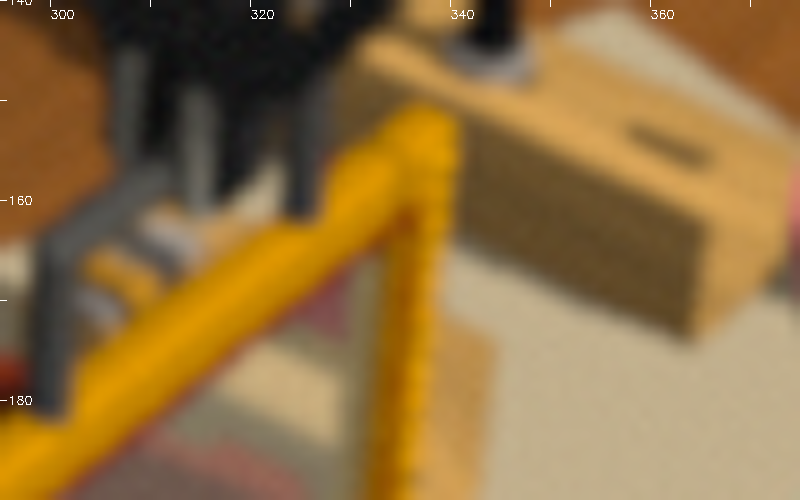

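The key's top is at 0.120 m, which is exactly home. The tongue is back (top 262,327), and both tools, the jars, the offcut and the block are at their starting pixels. Handing in while holding.

```bash
python3 - <<'E'
from rig import *
finish_job(); print("done")
E
```

```text
the job is handed in; nothing more can be done
done
```

The red key is fully home in the lock block, and the gripper is holding the gilded front upright by its bow. I handed the job in at about 26 s of the 61 s limit.

**Last checks**
- **Key:** its top is 0.120 m above the table, exactly right for the shoulder lying on the block. The catch tongue is visibly drawn back clear of the front.
- **Front:** a plane fitted to the depth picture puts it at 89.8°. The bar is directly over the hinge (x about 0.644 m), and the leftover force is under 3 N.
- **Other things:** the two other rack tools, the jars, the glue bottle, the sanding block and the moulding offcut are where they started. The moving arm partly hid the sanding block in the last top picture, but the scene view shows it in place.

**What disagreed or went off plan**
- **Swing force:** my first hinge estimate was slightly off, so about 17 N built up on the bar at 45°. I eased it off using the force reading and corrected the path before going on. The bar probably slid several millimetres towards the fingertips, but it is still inside the pads.
- **Lookalike keys:** the pink and turquoise keys toppled during the first approach. I believe they fell by themselves, since they stood on their blades and the arm stayed at least 0.3 m up, but I didn't see it happen.

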